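# Close up and stow the bedside containers in the dry box

## Robot

A 6-joint arm with a two-finger parallel gripper is mounted at the origin on the work surface. World frame = base frame: x ahead of the robot, y to its left, z up, the work surface at z = 0. Lengths are in m, angles in degrees, forces in N, time in s.
With the tool pointing down it reaches from about 0.4 to 0.825 m from the base axis. Payload 7 kg.
Tool frame: the origin (TCP) lies on the centre line of the jaws, within the pads' length; the fingertips stand 19 mm ahead of it and the grasp point (between the pads) is the TCP; z points along the fingers, y is the line along which they close (so a half turn about z gives the same grasp; the last joint's range is limited). The gripper opens to 88 mm and grips with 3 to 60 N. Pads are 19 mm wide; open, the fingers measure 130 mm over their backs; the gripper's body (78 mm by 193 mm) begins 47 mm behind the grasp point.
Start: joints at [-52.133, 20.546, 0.682, 0, -70.136, -16.507], TCP at [0.246, -0.629, 0.246] pointing down, gripper open.
Joint ranges: [-176.03, 176.03], [-82.01, 121.73], [-58.28, 71.71], [-173.87, 95.51], [-174.79, -0.11], [-173.66, 173.66]. Speed limits (degrees/s): [136.94, 136.94, 172.46, 180, 180, 180].

## Interface

Orientations are given as [roll, pitch, yaw] about the fixed x, y, z axes, in that order (R = Rz(yaw) Ry(pitch) Rx(roll)).
In Python, from plant import ctrl gives the robot as it stands.
- The arm moves only by the tool move_arm, never from a script. Its argument "motion" is a list of rows, each a list of 3 entries, a list of its own where there are three numbers: the shift along the tool's x, y, z in mm, then the turn, a rotation vector about the tool's x, y, z in degrees, then the closure, from 0 (fully open) to 1 (shut). A call has 1 to 10 rows; each row is the pose to reach, as a shift and turn from the pose commanded when the call began, along the tool's axes at that moment; what a row does not reach only later rows make up. A row lasts 1/12 s, in which the tool goes at most 41.7 mm and 7.16 degrees, less where a joint would pass 70% of its speed; a pose out of reach is approached as far as the arm can. A call with a gripper value outside its range is refused whole. The fingers move at their own pace and stop on an object; the grip force is fixed at half the most. Time passes only in rows, so rows that repeat a pose let the fingers close. It gives the time, the measured TCP pose, the force, the opening and the grip force at its end, in the units of the state.
- ctrl.get_obs(): the state, without advancing time (a new reading comes with each control period).
- ctrl.snapshot(name): name is "scene" or "top" or "wrist"; returns a dict with "color" (400x640x3 uint8, blue, green, red), "camera_matrix" (3x3 intrinsics, pixels), "k1" (the pictures are not rectified: a ray, as slopes to the right and down, at radius r is drawn at 1 + k1 r^2 times it, then the intrinsics apply), "cam_to_world" (4x4, takes a point from camera to world coordinates). Camera axes: x right, y up, looking along -z (the intrinsics and any distortion apply to the point x, -y, -z); pixel columns grow to the right and rows downward; lengths in m; the calibration is good to about 2 mm. A picture is of the moment at which its call begins. There is no depth.
- ctrl.close_job(): hands the job in; it is judged then, once.
The state is a dict: "clock": time; "joint_pos": joint angles; "qvel": joint speeds; "tau": joint torques, N m; "tool_pos": TCP position; "orientation": TCP orientation; "force": force on the tool from outside, world axes, zero at the start; "moment": the same for the moment, N m; "opening": finger opening in m; "gripper_force": force on a finger pad.
Only numpy, scipy, OpenCV 4.12 (cv2) and the standard library are available. Lean on these libraries where they do the work, as an engineer would, in place of code of your own. Each camera call takes 0.05 s, during which the arm holds its last target. There are 200 camera calls.

## Task

For the night, put every lidded container on the bedside table into the white dry box: slide its clear cover fully open, stand each container upright on the floor of the well with its lid pressed down fully home, and then slide the cover completely shut over them. The lids all start a little proud; leave everything else on the table where it is.

Things in the scene. Friction and masses are not known exactly. Their poses are not given: they have to be found in the camera images.
- drybox: white plastic dry box, fixed. Origin: at table height under the centre of its open-topped well, which is 202 (its x) by 242 (its y) mm inside, floor 4 above the table, walls 60 high, 8 thick, parallel to its axes. A closed drying unit of the same height, 276 long, adjoins on its -y side. The well has room for four containers, two rows of two.
- cover (a joint): clear flat cover, dark metal strips at its two ends, sliding level on rails over the well, along the box's -y, over the drying unit. 0 = shut (well wholly covered), 0.25 m = fully open (well wholly clear). Underside 62 and top 67 above the table. Light friction.
- cover_handle (a point): centre of the cover's upright dark metal grip, 70 (box x) by 16 (box y) by 42 high, its top 109 above the table, this point 94 above the table; 95 to the box's +y of the cover's middle; moves with the cover and its axes are parallel to the box's.
- jar: black hearing-aid drying jar, round, 58 diameter, body 42 high, ribbed black press-on cap 54 diameter; some runs lack it. Sizes in mm. Origin: centre of the underside; z up. The lid is 10 thick, 2 narrower than the body all round, flat on top; its top stands 52 above the origin when home, up to 10 more when proud. Weighs about 0.3 kg.
- jar_lid (a joint): how far the jar's lid has been pressed down: 0 = 10 mm proud, 0.010 m = fully home. It slides stiffly (about 7 N) and stays where it is left.
- cup: yellow hard silicone cup, round, 62 diameter, body 44 high, white press-on lid 58 diameter; some runs lack it. Sizes in mm. Origin: centre of the underside; z up. The lid is 10 thick, 2 narrower than the body all round, flat on top; its top stands 54 above the origin when home, up to 10 more when proud. Weighs about 0.3 kg.
- cup_lid (a joint): how far the cup's lid has been pressed down: 0 = 10 mm proud, 0.010 m = fully home. It slides stiffly (about 7 N) and stays where it is left.
- pillbox: steel pill box, rectangular, 78 along its x by 54 along its y, body 40 high, steel press-on lid 74 by 50; some runs lack it. Sizes in mm. Origin: centre of the underside; z up. The lid is 10 thick, 2 narrower than the body all round, flat on top; its top stands 50 above the origin when home, up to 10 more when proud. Weighs about 0.3 kg.
- pillbox_lid (a joint): how far the pillbox's lid has been pressed down: 0 = 10 mm proud, 0.010 m = fully home. It slides stiffly (about 7 N) and stays where it is left.
- case: white plastic retainer case, square, 60 by 60, body 42 high, white press-on lid 56 by 56; some runs lack it. Sizes in mm. Origin: centre of the underside; z up. The lid is 10 thick, 2 narrower than the body all round, flat on top; its top stands 52 above the origin when home, up to 10 more when proud. Weighs about 0.3 kg.
- case_lid (a joint): how far the case's lid has been pressed down: 0 = 10 mm proud, 0.010 m = fully home. It slides stiffly (about 7 N) and stays where it is left.
- canister: amber cotton-pad canister, round, 54 diameter, body 44 high, wooden press-on lid 50 diameter; some runs lack it. Sizes in mm. Origin: centre of the underside; z up. The lid is 10 thick, 2 narrower than the body all round, flat on top; its top stands 54 above the origin when home, up to 10 more when proud. Weighs about 0.3 kg.
- canister_lid (a joint): how far the canister's lid has been pressed down: 0 = 10 mm proud, 0.010 m = fully home. It slides stiffly (about 7 N) and stays where it is left.
- clock: bystander: grey bedside clock, 45 x 70 x 56 high. Origin: centre of its underside.
- magnifier: bystander: clear magnifying sheet frame lying flat, 150 x 220 x 8. Origin: centre of its underside.
- glasses_case: bystander: blue glasses case, 62 x 160 x 40 high. Origin: centre of its underside.
- remote: bystander: black remote control, 170 x 45 x 18. Origin: centre of its underside.
- tumbler: bystander: white ceramic mug, 72 diameter, 95 high. Origin: centre of its underside.
Things that resemble listed ones, but are neither listed nor needed, are in the scene too. Leave any blue, green or pink look-alike of the jar alone.

How it is judged:
By the outcome, as a careful person would: the job done as asked, in the order asked, and still so for the second after the job is handed in, with the robot touching nothing.
Of jar, cup, pillbox, case, canister only 3 to 4 are there at a start; the rules pass over those that are not, and their reading is None.
At some moment in a run one of jar, cup, pillbox, case, canister may be knocked a few centimetres aside while the robot is not near it.
It also fails if it takes over 210 s, if anything falls off the work surface, if the arm or the gripper's body presses on something with over 40 N, if the wrist force passes 120 N, or if a joint passes its speed limit or range.

## Working session

There is one attempt and no reset: what is moved stays moved. The work goes in short steps, Python scripts to look and compute and a tool call to move; the robot and the scene stay as the last step left them, time stands still between calls to the robot, and variables do not carry over. Pictures are saved under pics/ and viewed, at most 14 in all, crops included, and the job is handed in when it is done.

Besides the shell and the picture viewer there is one more tool, called after "Emit:" by a JSON object that holds its "name" and its "arguments". move_arm: Moves the arm, as the interface text tells. Its arguments: {"type":"object","properties":{"motion":{"type":"array"}},"required":["motion"]}

```bash
ls; mkdir -p pics
cat > h.py <<'E'
import numpy as np, cv2
from plant import ctrl
def snap(n,f):
    s=ctrl.snapshot(n); cv2.imwrite(f'pics/{f}.png',s['color']); np.savez(f'pics/{f}.npz',K=s['camera_matrix'],k1=s['k1'],T=s['cam_to_world']); return s
def ray(f,u,v):
    d=np.load(f'pics/{f}.npz'); K,k1,T=d['K'],float(d['k1']),d['T']
    q=np.array([(u-K[0,2])/K[0,0],(v-K[1,2])/K[1,1]]); p=q.copy()
    for _ in range(20): p=q/(1+k1*(p@p))
    return T[:3,3],T[:3,:3]@np.array([p[0],-p[1],-1])
def atz(f,u,v,z):
    o,r=ray(f,u,v); return o+r*(z-o[2])/r[2]
def tri(*obs):
    A=np.zeros((3,3));b=np.zeros(3);L=[]
    for f,u,v in obs:
        o,r=ray(f,u,v); r=r/np.linalg.norm(r); P=np.eye(3)-np.outer(r,r); A+=P;b+=P@o;L.append((o,P))
    x=np.linalg.solve(A,b); return x.round(4),[round(float(np.linalg.norm(P@(x-o)))*1000,1) for o,P in L]
def proj(f,X):
    d=np.load(f'pics/{f}.npz'); K,k1,T=d['K'],float(d['k1']),d['T']
    c=T[:3,:3].T@(np.array(X)-T[:3,3]); p=np.array([c[0],-c[1]])/-c[2]; p=p*(1+k1*(p@p))
    return K[0,0]*p[0]+K[0,2],K[1,1]*p[1]+K[1,2]
E
python3 - <<'E'
from h import *
snap('scene','s0');s=snap('top','t0')
for n in('s0','t0'):
    d=np.load(f'pics/{n}.npz');print(d['T'].round(3),d['K'].round(1),d['k1'])
print(ctrl.get_obs())
E
```

```text
pics
[[-0.25  -0.576  0.779  1.311]
 [ 0.968 -0.168  0.186  0.329]
 [ 0.024  0.8    0.599  0.712]
 [ 0.     0.     0.     1.   ]] [[421.9   0.  322.1]
 [  0.  421.9 194.9]
 [  0.    0.    1. ]] -0.0019343712986319354
[[ 0.021  0.998 -0.054  0.408]
 [-1.     0.02  -0.008  0.11 ]
 [-0.007  0.054  0.999  1.677]
 [ 0.     0.     0.     1.   ]] [[509.8   0.  320.4]
 [  0.  509.8 200.2]
 [  0.    0.    1. ]] 0.05537229774267934
{'clock': 0.1, 'joint_pos': array([-5.21349510e+01,  2.05863943e+01,  6.39394712e-01, -1.99156411e-02,
       -7.01371685e+01, -1.65073691e+01]), 'qvel': array([ 0.01546118, -0.14045209,  0.09232716,  0.10613225, -0.01906801,
        0.03573459]), 'tau': array([-2.97423867e-03, -5.84162807e+01,  2.93750632e+01,  7.01554433e+00,
        1.01627066e-02, -7.85682209e-05]), 'tool_pos': array([ 0.24566558, -0.62825527,  0.24472291]), 'orientation': array([ 1.79913981e+02, -5.96644410e-03, -1.58649096e+02]), 'force': array([0.95949079, 0.13162049, 0.65115077]), 'moment': array([-0.03279616, -0.00024682, -0.00270331]), 'gripper_force': 0.0, 'opening': 0.08744807845645196}
```

View pics/t0.png

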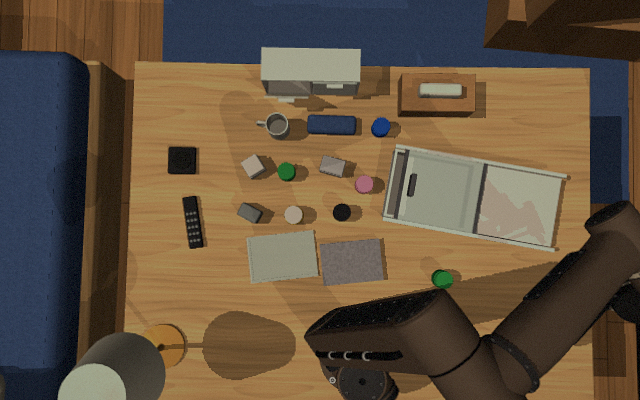

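View pics/s0.png

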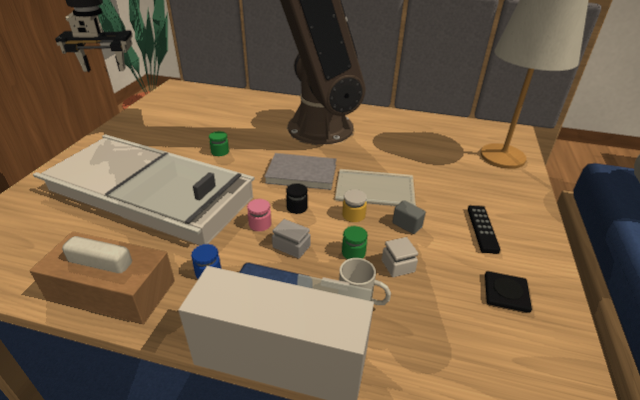

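The top view shows four containers: case (252,167), pillbox (333,166), cup (294,214) and jar (342,212). The clock is at (250,212), the box at lower right has its grip at (412,185), and there's no canister. I'll zoom in.

Run:
```python
import cv2
t=cv2.imread('pics/t0.png')
a=cv2.resize(t[140:260,375:575],None,fx=4,fy=4,interpolation=cv2.INTER_CUBIC)[:,:800]
cv2.imwrite('pics/t0box.png',a)
b=cv2.resize(t[145:230,230:390],None,fx=5,fy=5,interpolation=cv2.INTER_CUBIC)
cv2.imwrite('pics/t0obj.png',b)
```

```text
(no output)
```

View pics/t0box.png

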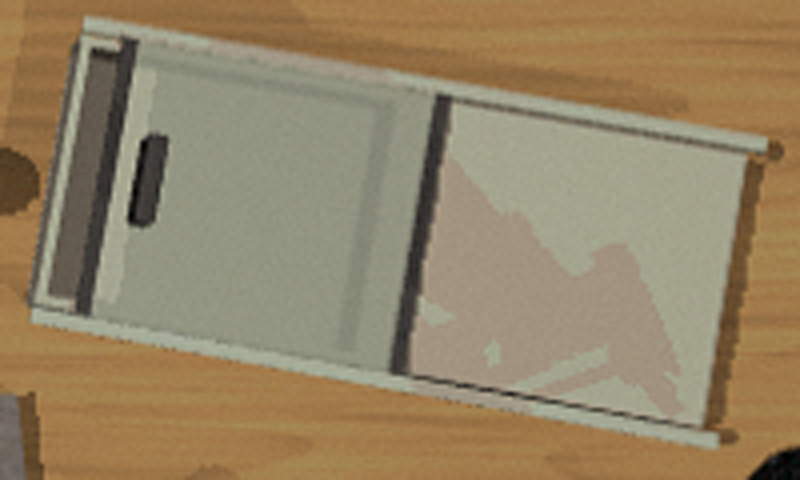

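View pics/t0obj.png

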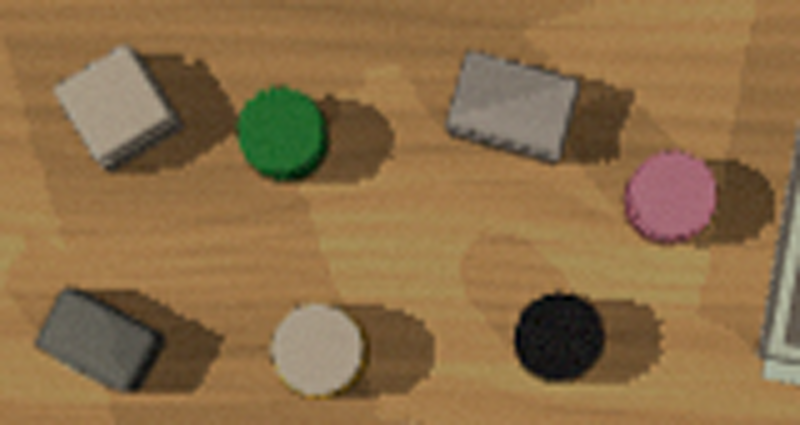

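Run:
```python
from h import *
c=lambda x,y,z:atz('t0',(x+.5)/4-.5+375,(y+.5)/4-.5+140,z)
P=dict(r1=c(85,18,.062),r2=c(770,140,.062),l1=c(33,322,.062),l2=c(718,446,.062),endtop=c(82,40,.064),endbot=c(38,305,.064),
 wt=c(95,48,.06),wb=c(52,297,.06),sA=c(134,40,.067),sB=c(88,312,.067),sC=c(448,97,.067),sD=c(400,372,.067),handle=c(149,180,.109),un1=c(748,155,.064),un2=c(706,428,.064))
for k,v in P.items(): print(k,v[:2].round(4))
for a,b in(('r1','r2'),('l1','l2'),('sA','sB'),('sC','sD'),('wt','wb')):
    d=P[b]-P[a];print(a,b,np.degrees(np.arctan2(d[1],d[0])).round(1),np.linalg.norm(d).round(3))
# objects
o=lambda x,y:((x+.5)/5-.5+230,(y+.5)/5-.5+145)
for k,(x,y),z in(('case',(117,100),.062),('pill',(515,104),.06),('cup',(319,348),.064),('jar',(559,335),.062),('green',(283,132),.062),('pink',(672,195),.062),('clock',(98,336),.056)):
    X=atz('t0',*o(x,y),z);print(k,X.round(4),np.linalg.norm(X[:2]).round(3),'scene px',np.round(proj('s0',X)))
print('handle scene',proj('s0',P['handle']))
s=cv2.imread('pics/s0.png')
cv2.imwrite('pics/s0a.png',cv2.resize(s[170:290,230:430],None,fx=4,fy=4,interpolation=cv2.INTER_CUBIC))
```

```text
r1 [ 0.6787 -0.113 ]
r2 [ 0.5911 -0.6471]
l1 [ 0.4362 -0.0753]
l2 [ 0.3515 -0.6064]
endtop [ 0.6608 -0.1106]
endbot [ 0.4496 -0.0789]
wt [ 0.6552 -0.1216]
wb [ 0.4563 -0.0903]
sA [ 0.6611 -0.1513]
sB [ 0.4449 -0.1178]
sC [ 0.6201 -0.3975]
sD [ 0.4032 -0.3612]
handle [ 0.5464 -0.1573]
un1 [ 0.5788 -0.6294]
un2 [ 0.3653 -0.5965]
r1 r2 -99.3 0.541
l1 l2 -99.1 0.538
sA sB 171.2 0.219
sC sD 170.5 0.22
wt wb 171.1 0.201
case [0.6043 0.3403 0.062 ] 0.693 scene px [399. 246.]
pill [0.6071 0.0868 0.06  ] 0.613 scene px [290. 227.]
cup [0.449  0.2079 0.064 ] 0.495 scene px [354. 195.]
jar [0.4604 0.0561 0.062 ] 0.464 scene px [296. 189.]
green [0.586  0.2341 0.062 ] 0.631 scene px [354. 232.]
pink [ 0.5508 -0.0139  0.062 ] 0.551 scene px [259. 205.]
clock [0.4539 0.349  0.056 ] 0.573 scene px [409. 209.]
handle scene (np.float64(203.63086464813426), np.float64(178.79912579511097))
```

View pics/s0a.png

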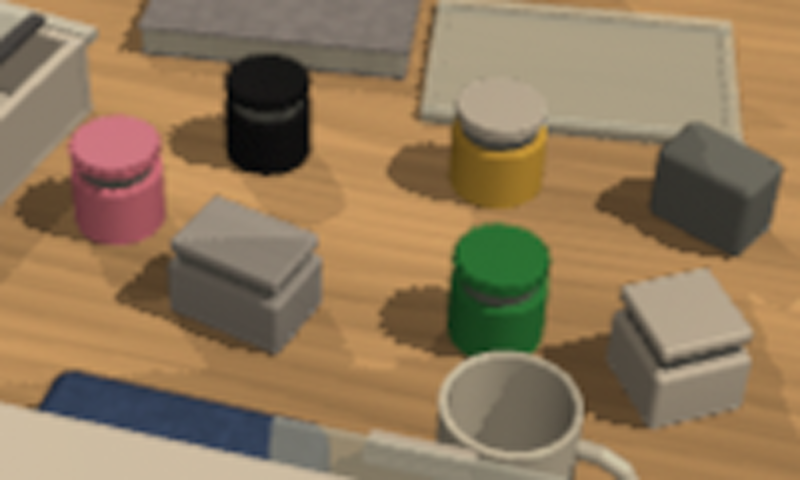

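Scene view: jar lid (297,190), cup (355,197), pillbox (291,231), case (401,249). These agree with the projections from the top view. All lids are proud.

```bash
cat >> h.py <<'E'
from scipy.spatial.transform import Rotation as Ro
B0=np.array([.5367,-.2255]); BY=np.radians(-9.1)
def box(x,y):
    c,s=np.cos(BY),np.sin(BY); return B0+[c*x-s*y,s*x+c*y]
def unbox(p):
    c,s=np.cos(BY),np.sin(BY); d=np.array(p)[:2]-B0; return np.array([c*d[0]+s*d[1],-s*d[0]+c*d[1]])
def to(x,y,z,yaw,frm=None):
    if frm is None:
        o=ctrl.get_obs(); p,R=o['tool_pos'],Ro.from_euler('xyz',o['orientation'],degrees=True)
    else: p,R=np.array(frm[:3]),Ro.from_euler('xyz',[180,0,frm[3]],degrees=True)
    T=Ro.from_euler('xyz',[180,0,yaw],degrees=True)
    print('to',np.round([x,y,z,yaw],4),'shift',(R.inv().apply(np.array([x,y,z])-p)*1000).round(1),'turn',(R.inv()*T).as_rotvec(degrees=True).round(1))
E
python3 - <<'E'
from h import *
for k,t,s in(('case',(117,100),(401.2,248.7)),('pill',(515,104),(291.2,230.6)),('cup',(319,348),(355.4,196.6)),('jar',(559,335),(297,190.5))):
    print(k,*tri(('t0',(t[0]+.5)/5-.5+230,(t[1]+.5)/5-.5+145),('s0',*s)))
print('handle',*tri(('t0',412,184.6),('s0',204,178.5)), unbox([.5464,-.1573]))
print('mug',atz('t0',277,126,.095))
f=lambda x,y,z:atz('t0',(x+.5)/5-.5+230,(y+.5)/5-.5+145,z)[:2]
for a,b in(((55,92),(125,47)),((55,92),(108,165)),((125,47),(180,122)),((470,50),(580,80)),((450,130),(560,160)),((470,50),(450,130))):
    d=f(*b,.061)-f(*a,.061);print(np.degrees(np.arctan2(d[1],d[0])).round(1),np.linalg.norm(d).round(4))
to(.5464,-.1573,.20,170.9)
E
```

```text
case [0.6048 0.343  0.0565] [1.9, 1.9]
pill [0.608  0.0878 0.0504] [1.2, 1.2]
cup [0.4488 0.2095 0.0605] [1.4, 1.4]
jar [0.4603 0.0568 0.0566] [0.9, 0.9]
handle [ 0.5461 -0.157   0.1099] [0.6, 0.6] [-0.00120847  0.06887575]
mug [0.72309665 0.26373396 0.095     ]
-55.8 0.0529
-142.7 0.0578
-142.5 0.0596
-104.2 0.0727
-104.2 0.0726
167.2 0.0528
to [ 5.464e-01 -1.573e-01  2.000e-01  1.709e+02] shift [-451.6  329.1   45.2] turn [ 0.1 -0.  30.5]
```

Emit:
{"name": "move_arm", "arguments": {"motion": [[[-40,29,4],[0,0,3],0],[[-80,58,8],[0,0,6],0],[[-120,87,12],[0,0,9],0],[[-151,110,15],[0,0,12],0],[[-181,132,18],[0,0,15],0],[[-211,154,21],[0,0,18],0],[[-241,176,24],[0,0,21],0],[[-271,198,27],[0,0,24],0],[[-301,220,30],[0,0,27],0],[[-331,241,33],[0,0,30],0]]}}

```text
clock: 0.93
tool_pos: [0.4669, -0.2813, 0.2123]
orientation: [180.0, -0.0, 171.2]
force: [0.3, 0.2, -0.5]
opening: 0.0876
gripper_force: 0.0
```

Run:
```python
from h import *
o=ctrl.get_obs();print(o['tool_pos'],o['orientation'],o['joint_pos'].round(1))
to(.5464,-.1573,.16,170.9)
```

```text
[ 0.46692395 -0.28134423  0.21234396] [ 1.79987085e+02 -4.34440210e-03  1.71234293e+02] [-10.5   9.8 -18.6  -0.  -61.6 -88.3]
to [ 5.464e-01 -1.573e-01  1.600e-01  1.709e+02] shift [-59.6 134.7  52.4] turn [ 0.  -0.   0.3]
```

Emit:
{"name": "move_arm", "arguments": {"motion": [[[-12,30,10],[0,0,0],0],[[-24,60,21],[0,0,0],0],[[-36,90,32],[0,0,0],0],[[-50,120,45],[0,0,0],0],[[-60,135,52],[0,0,0],0],[[-60,135,52],[0,0,0],0],[[-60,135,52],[0,0,0],0]]}}

```text
clock: 1.52
tool_pos: [0.546, -0.1585, 0.1597]
orientation: [-180.0, -0.1, 171.5]
force: [-0.7, -0.5, 0.1]
opening: 0.0876
gripper_force: 0.0
```

Run:
```python
from h import *
snap('wrist','w1')
print(proj('w1',[.5461,-.157,.109]),np.load('pics/w1.npz')['T'].round(3))
```

```text
(np.float64(327.22389299034006), np.float64(229.03113989694484)) [[ 0.149 -0.947 -0.285  0.469]
 [ 0.989  0.143  0.044 -0.146]
 [-0.001 -0.288  0.958  0.299]
 [ 0.     0.     0.     1.   ]]
```

View pics/w1.png

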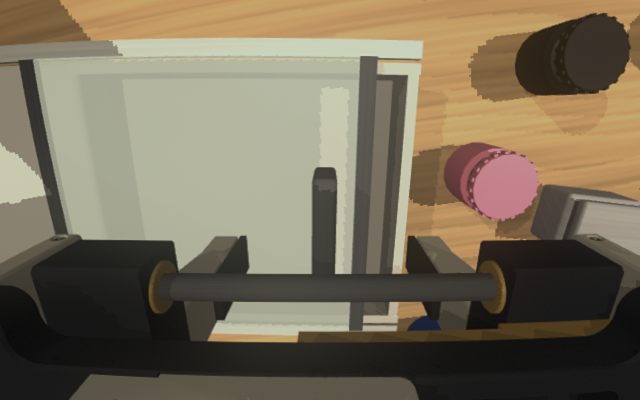

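The wrist view shows the grip (325,220) centred between the fingers. I'll lower and grasp.

Emit:
{"name": "move_arm", "arguments": {"motion": [[[0,0,20],[0,0,-0.5],0],[[0,0,40],[0,0,-0.5],0],[[0,0,56],[0,0,-0.5],0],[[0,0,64],[0,0,-0.5],0],[[0,0,64],[0,0,-0.5],0],[[0,0,64],[0,0,-0.5],1],[[0,0,64],[0,0,-0.5],1],[[0,0,64],[0,0,-0.5],1],[[0,0,64],[0,0,-0.5],1],[[0,0,64],[0,0,-0.5],1]]}}

```text
clock: 2.4
tool_pos: [0.5463, -0.1592, 0.0973]
orientation: [180.0, 0.1, 171.9]
force: [-0.1, 0.2, 0.3]
opening: 0.0598
gripper_force: 0.0
```

Emit:
{"name": "move_arm", "arguments": {"motion": [[[0,0,0],[0,0,0],1],[[0,0,0],[0,0,0],1],[[0,0,0],[0,0,0],1],[[0,0,0],[0,0,0],1]]}}

```text
clock: 2.73
tool_pos: [0.5459, -0.1591, 0.0966]
orientation: [180.0, -0.0, 171.9]
force: [0.0, -1.1, -0.0]
opening: 0.0329
gripper_force: 0.0
```

Run:
```python
from h import *
o=ctrl.get_obs();print(o['tool_pos'],unbox(o['tool_pos']),o['force'],o['opening'])
e=box(unbox(o['tool_pos'])[0],.095-.252)
to(*e,o['tool_pos'][2],o['orientation'][2])
```

```text
[ 0.5459199  -0.15913001  0.09657785] [-0.0013931   0.06699284] [ 0.03712448 -1.09299564 -0.01953907] 0.03294113366311199
to [ 5.105000e-01 -3.803000e-01  9.660000e-02  1.718622e+02] shift [   3.8 -224.    -0. ] turn [ 0. -0. -0.]
```

Emit:
{"name": "move_arm", "arguments": {"motion": [[[0,0,0],[0,0,1],1],[[0,0,0],[0,0,1],1],[[0,0,0],[0,0,1],1],[[0,0,0],[0,0,1],1],[[0,0,0],[0,0,1],1],[[0,0,0],[0,0,1],1]]}}

```text
clock: 3.23
tool_pos: [0.5459, -0.1592, 0.0965]
orientation: [-180.0, -0.0, 170.9]
force: [0.5, -1.2, -0.2]
opening: 0.016
gripper_force: 30.0
```

Emit:
{"name": "move_arm", "arguments": {"motion": [[[0,-10,0],[0,0,0],1],[[0,-25,0],[0,0,0],1],[[0,-40,0],[0,0,0],1],[[0,-55,0],[0,0,0],1],[[0,-70,0],[0,0,0],1],[[0,-85,0],[0,0,0],1],[[0,-100,0],[0,0,0],1],[[0,-115,0],[0,0,0],1],[[0,-125,0],[0,0,0],1],[[0,-125,0],[0,0,0],1]]}}

```text
clock: 4.07
tool_pos: [0.5252, -0.2843, 0.0965]
orientation: [-180.0, -0.1, 170.8]
force: [-2.9, -1.6, 2.7]
opening: 0.0161
gripper_force: 30.0
```

Run:
```python
from h import *
o=ctrl.get_obs();print(o['tool_pos'],o['orientation'],unbox(o['tool_pos']),o['force'],o['opening'])
snap('top','t1')
e=box(unbox(o['tool_pos'])[0],.095-.25)
to(*e,o['tool_pos'][2],o['orientation'][2])
```

```text
[ 0.52516033 -0.2843024   0.09650567] [-1.79977959e+02 -5.23520846e-02  1.70773560e+02] [-0.00209436 -0.0598874 ] [-2.87990263 -1.64906868  2.67395708] 0.01607737192275127
to [ 5.101000e-01 -3.782000e-01  9.650000e-02  1.707736e+02] shift [ -0.2 -95.8   0. ] turn [-0.  -0.1  0. ]
```

Emit:
{"name": "move_arm", "arguments": {"motion": [[[0,-15,0],[0,0,0],1],[[0,-30,0],[0,0,0],1],[[0,-45,0],[0,0,0],1],[[0,-60,0],[0,0,0],1],[[0,-75,0],[0,0,0],1],[[0,-85,0],[0,0,0],1],[[0,-90,0],[0,0,0],1],[[0,-92,0],[0,0,0],1],[[0,-93,0],[0,0,0],1]]}}

```text
clock: 4.87
tool_pos: [0.5103, -0.3741, 0.0966]
orientation: [180.0, -0.1, 170.8]
force: [-4.7, 2.0, 4.1]
opening: 0.0158
gripper_force: 30.0
```

Emit:
{"name": "move_arm", "arguments": {"motion": [[[0,-1,0],[0,0,0],1],[[0,-2,0],[0,0,0],1],[[0,-3,0],[0,0,0],1],[[0,-3,0],[0,0,0],1]]}}

```text
clock: 5.2
tool_pos: [0.5101, -0.3753, 0.0965]
orientation: [179.9, -0.1, 170.9]
force: [-4.7, 9.1, 7.0]
opening: 0.0159
gripper_force: 30.0
```

Emit:
{"name": "move_arm", "arguments": {"motion": [[[0,-1,0],[0,0,0],1],[[0,-2,0],[0,0,0],1],[[0,-2,0],[0,0,0],1],[[0,-2,0],[0,0,0],1]]}}

```text
clock: 5.53
tool_pos: [0.5101, -0.3754, 0.0965]
orientation: [179.8, -0.1, 170.9]
force: [-2.4, 20.1, 10.1]
opening: 0.0159
gripper_force: 30.0
```

Emit:
{"name": "move_arm", "arguments": {"motion": [[[0,0,0],[0,0,0],0],[[0,0,0],[0,0,0],0],[[0,0,0],[0,0,0],0],[[0,0,0],[0,0,0],0],[[0,0,0],[0,0,0],0],[[0,0,0],[0,0,0],0],[[0,0,0],[0,0,0],0],[[0,0,0],[0,0,0],0],[[0,0,-30],[0,0,0],0],[[0,0,-70],[0,0,0],0]]}}

```text
clock: 6.37
tool_pos: [0.5082, -0.3783, 0.1634]
orientation: [179.9, -0.4, 170.8]
force: [1.1, -1.2, 0.1]
opening: 0.0771
gripper_force: 0.0
```

Run:
```python
from h import *
o=ctrl.get_obs();print(o['tool_pos'],unbox(o['tool_pos']),o['joint_pos'].round(1))
s=snap('scene','s2');s=snap('top','t2')
a=cv2.resize(s['color'][140:260,375:575],None,fx=4,fy=4,interpolation=cv2.INTER_CUBIC)
cv2.imwrite('pics/t2box.png',a)
to(.4603,.0568,.20,170.9)
```

```text
[ 0.50821916 -0.37834986  0.16343229] [-0.00394794 -0.15543053] [-19.1  20.4 -10.7  -0.1 -59.3 -80.1]
to [4.603e-01 5.680e-02 2.000e-01 1.709e+02] shift [121.5 424.2 -29.5] turn [-0.2  0.5  0. ]
```

View pics/t2box.png

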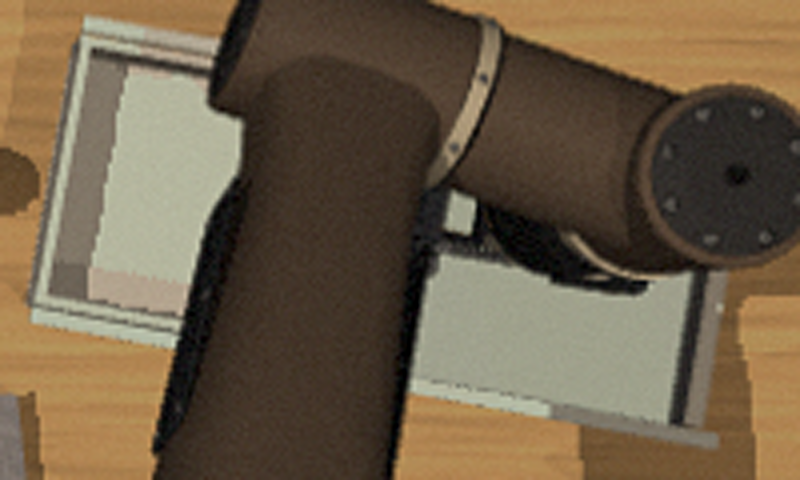

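The cover is against its stop, and the well is clear. Next is the jar lid.

Emit:
{"name": "move_arm", "arguments": {"motion": [[[0,10,-20],[0,0,0],1],[[12,50,-30],[0,0,0],1],[[23,90,-30],[0,0,0],1],[[35,130,-30],[0,0,0],1],[[46,170,-30],[0,0,0],1],[[58,210,-30],[0,0,0],1],[[69,250,-30],[0,0,0],1],[[80,285,-30],[0,0,0],1],[[90,320,-30],[0,0,0],1],[[100,350,-30],[0,0,0],1]]}}

```text
clock: 7.3
tool_pos: [0.4671, -0.0159, 0.197]
orientation: [180.0, 0.1, 170.9]
force: [0.6, -0.4, -0.6]
opening: 0.0268
gripper_force: 0.0
```

```bash
sed -i 's/B0=np.array.*;/B0=np.array([.536,-.2235]);/' h.py
python3 - <<'E'
from h import *
to(.4603,.0568,.12,170.9)
snap('wrist','w3')
print(proj('w3',[.4603,.0568,.062]))
E
```

```text
to [4.603e-01 5.680e-02 1.200e-01 1.709e+02] shift [18.3 70.6 77. ] turn [ 0.   0.1 -0. ]
(np.float64(404.8633402367234), np.float64(173.357493639165))
```

View pics/w3.png

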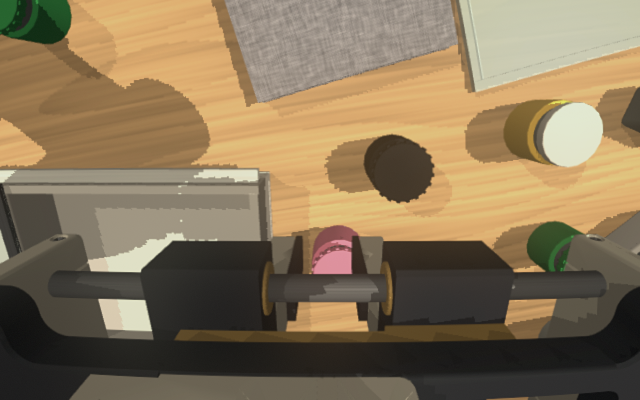

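The wrist view has the jar lid at (402,167), the cup lid at (571,134), and the box's +y corner at (271,172).

Run:
```python
from h import *
t=lambda x,y:('t0',(x+.5)/5-.5+230,(y+.5)/5-.5+145)
print(tri(t(559,335),('s0',297,190.5),('w3',402,167)),tri(t(319,348),('s0',355.4,196.6),('w3',571,134)))
print(tri(t(559,335),('w3',402,167)),tri(t(319,348),('w3',571,134)),proj('w3',[.4488,.2095,.062]))
p=atz('w3',271,172,.064);print(p,unbox(p))
to(.460,.058,.10,170.9)
```

```text
(array([0.4581, 0.0564, 0.0544]), [2.5, 0.7, 2.1]) (array([0.4485, 0.2095, 0.0603]), [1.5, 1.3, 0.4])
(array([0.4594, 0.0568, 0.0463]), [2.0, 2.0]) (array([0.4484, 0.2081, 0.0619]), [0.7, 0.7]) (np.float64(572.2632219127061), np.float64(135.0125677028805))
[ 0.4398533 -0.0598729  0.064    ] [-0.12081553  0.14636128]
to [4.600e-01 5.800e-02 1.000e-01 1.709e+02] shift [18.1 68.5 97.2] turn [0.1 0.1 0. ]
```

Emit:
{"name": "move_arm", "arguments": {"motion": [[[9,35,30],[0,0,0],1],[[18,68,60],[0,0,0],1],[[18,68,85],[0,0,0],1],[[18,68,97],[0,0,0],1],[[18,68,97],[0,0,0],1],[[18,68,97],[0,0,0],1],[[18,68,97],[0,0,0],1]]}}

```text
clock: 7.93
tool_pos: [0.4613, 0.0521, 0.1006]
orientation: [180.0, 0.1, 170.9]
force: [0.4, 0.5, -0.1]
opening: 0.0004
gripper_force: 0.0
```

Run:
```python
from h import *
s=snap('wrist','w4')
a=cv2.imread('pics/w4.png')
print(ctrl.get_obs()['tool_pos'],proj('w4',[.459,.0565,.062]),proj('w4',[.4362,-.0753,.064]),proj('w4',[.4484,.209,.062]))
```

```text
[0.4613605  0.05209831 0.10084033] (np.float64(331.27806487086497), np.float64(232.06010116124088)) (np.float64(114.5000423806174), np.float64(230.23553008878744)) (np.float64(579.4482490839507), np.float64(176.92651965885432))
```

View pics/w4.png

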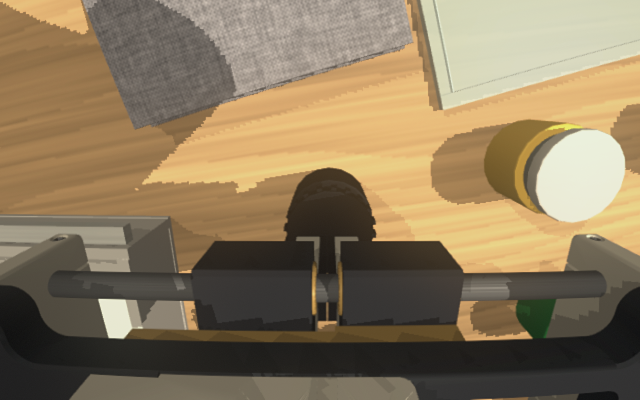

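The cup lid is at (580,175), as predicted. The jar is centred below the closed fingers. I'll press it.

Emit:
{"name": "move_arm", "arguments": {"motion": [[[0,3,12],[0,0,0],1],[[0,3,18],[0,0,0],1],[[0,3,20],[0,0,0],1],[[0,3,22],[0,0,0],1],[[0,3,24],[0,0,0],1],[[0,3,26],[0,0,0],1],[[0,3,28],[0,0,0],1],[[0,3,29],[0,0,0],1]]}}

```text
clock: 8.65
tool_pos: [0.4615, 0.0551, 0.0716]
orientation: [180.0, 0.1, 170.9]
force: [-2.2, 1.3, 7.1]
opening: 0.0007
gripper_force: 3.5
```

Emit:
{"name": "move_arm", "arguments": {"motion": [[[0,0,0.5],[0,0,0],1],[[0,0,1],[0,0,0],1],[[0,0,1],[0,0,0],1],[[0,0,1],[0,0,0],1]]}}

```text
clock: 8.98
tool_pos: [0.4615, 0.055, 0.0712]
orientation: [180.0, 0.1, 170.9]
force: [-4.0, 0.8, 12.6]
opening: 0.0008
gripper_force: 6.3
```

Emit:
{"name": "move_arm", "arguments": {"motion": [[[0,0,0.5],[0,0,0],1],[[0,0,1.2],[0,0,0],1],[[0,0,1.2],[0,0,0],1],[[0,0,1.2],[0,0,0],1]]}}

```text
clock: 9.32
tool_pos: [0.4617, 0.0551, 0.071]
orientation: [180.0, 0.1, 170.9]
force: [-9.6, 0.9, 26.8]
opening: 0.0004
gripper_force: 13.4
```

Emit:
{"name": "move_arm", "arguments": {"motion": [[[0,0,-20],[0,0,0],0.5],[[0,0,-50],[0,0,0],0],[[0,0,-60],[0,0,0],0],[[0,0,-60],[0,0,0],0],[[0,0,-60],[0,0,0],0],[[0,0,-60],[0,0,0],0],[[0,0,-60],[0,0,0],0],[[0,0,-60],[0,0,0],0],[[0,0,-60],[0,0,0],0],[[0,0,-60],[0,0,0],0]]}}

```text
clock: 10.15
tool_pos: [0.4606, 0.0549, 0.1278]
orientation: [-180.0, -0.1, 170.9]
force: [0.6, 0.1, -0.1]
opening: 0.0614
gripper_force: 0.0
```

Run:
```python
from h import *
to(.4595,.0565,.03,170.9)
```

```text
to [4.595e-01 5.650e-02 3.000e-02 1.709e+02] shift [ 1.3  1.4 97.8] turn [-0.  -0.1 -0. ]
```

Emit:
{"name": "move_arm", "arguments": {"motion": [[[1,1,0],[0,0,0],0],[[1,1,0],[0,0,0],0],[[1,1,0],[0,0,0],0],[[1,1,20],[0,0,0],0],[[1,1,45],[0,0,0],0],[[1,1,70],[0,0,0],0],[[1,1,90],[0,0,0],0],[[1,1,98],[0,0,0],0],[[1,1,98],[0,0,0],0.5],[[1,1,98],[0,0,0],1]]}}

```text
clock: 10.98
tool_pos: [0.4602, 0.0563, 0.0306]
orientation: [-180.0, -0.0, 170.9]
force: [0.4, -0.5, 0.4]
opening: 0.0794
gripper_force: 0.0
```

Emit:
{"name": "move_arm", "arguments": {"motion": [[[0,0,0],[0,0,0],1],[[0,0,0],[0,0,0],1],[[0,0,0],[0,0,0],1],[[0,0,0],[0,0,0],1],[[0,0,0],[0,0,0],1]]}}

```text
clock: 11.4
tool_pos: [0.4603, 0.0562, 0.0313]
orientation: [180.0, 0.1, 170.9]
force: [-1.2, -2.2, 8.2]
opening: 0.0574
gripper_force: 30.0
```

Run:
```python
from h import *
for q in((-50,-40),(50,-40),(-50,60),(50,60)):
    p=box(q[0]/1e3,q[1]/1e3); print(q,p.round(4),np.hypot(*p).round(3))
to(*box(-.05,-.04),.16,170.9)
```

```text
(-50, -40) [ 0.4803 -0.2551] 0.544
(50, -40) [ 0.579  -0.2709] 0.639
(-50, 60) [ 0.4961 -0.1563] 0.52
(50, 60) [ 0.5949 -0.1722] 0.619
to [ 4.803e-01 -2.551e-01  1.600e-01  1.709e+02] shift [ -69.2 -304.1 -128.7] turn [ 0.   0.1 -0. ]
```

Emit:
{"name": "move_arm", "arguments": {"motion": [[[0,0,-15],[0,0,0],1],[[0,0,-45],[0,0,0],1],[[0,0,-80],[0,0,0],1],[[0,0,-115],[0,0,0],1],[[-6,-30,-129],[0,0,0],1],[[-13,-60,-129],[0,0,0],1],[[-20,-90,-129],[0,0,0],1],[[-27,-120,-129],[0,0,0],1],[[-34,-150,-129],[0,0,0],1],[[-41,-180,-129],[0,0,0],1]]}}

```text
clock: 12.23
tool_pos: [0.4714, -0.1293, 0.1597]
orientation: [180.0, 0.0, 170.9]
force: [0.3, 0.6, -3.3]
opening: 0.0575
gripper_force: 30.0
```

Emit:
{"name": "move_arm", "arguments": {"motion": [[[-7,-30,0],[0,0,0],1],[[-14,-60,0],[0,0,0],1],[[-21,-90,0],[0,0,0],1],[[-28,-115,0],[0,0,0],1],[[-28,-124,0],[0,0,0],1],[[-28,-124,30],[0,0,0],1],[[-28,-124,60],[0,0,0],1],[[-28,-124,80],[0,0,0],1],[[-28,-124,80],[0,0,0],1],[[-28,-124,80],[0,0,0],1]]}}

```text
clock: 13.07
tool_pos: [0.4791, -0.2546, 0.0789]
orientation: [-180.0, -0.1, 170.9]
force: [-2.0, -0.3, -1.7]
opening: 0.0579
gripper_force: 30.0
```

Run:
```python
from h import *
o=ctrl.get_obs();print(o['tool_pos'],unbox(o['tool_pos']))
to(*box(-.05,-.04),.0365,170.9)
s=snap('wrist','w5')
```

```text
[ 0.47906976 -0.25457683  0.07889284] [-0.05129865 -0.03968967]
to [ 4.803e-01 -2.551e-01  3.650e-02  1.709e+02] shift [-1.4 -0.3 42.4] turn [-0.  -0.1 -0. ]
```

View pics/w5.png

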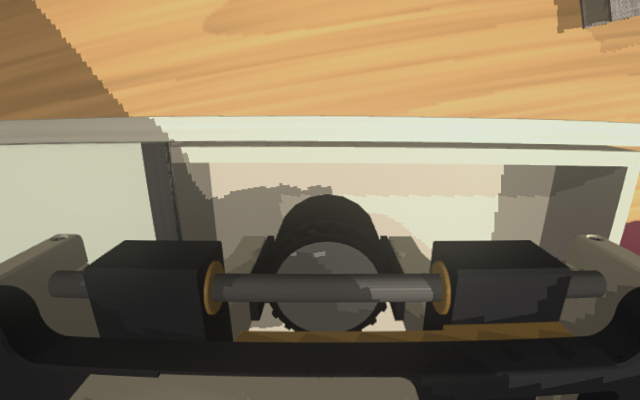

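The wrist view shows the jar inside the well walls, with the cover strip at the left (160,190) clear. I'll lower and release.

Emit:
{"name": "move_arm", "arguments": {"motion": [[[-1,0,15],[0,0,0],1],[[-1,0,30],[0,0,0],1],[[-1,0,39],[0,0,0],1],[[-1,0,42],[0,0,0],1],[[-1,0,43],[0,0,0],1],[[-1,0,43.5],[0,0,0],1],[[-1,0,43.5],[0,0,0],1]]}}

```text
clock: 13.7
tool_pos: [0.4815, -0.2551, 0.0367]
orientation: [-180.0, 0.1, 170.9]
force: [-0.3, -0.2, -3.3]
opening: 0.0577
gripper_force: 30.0
```

Emit:
{"name": "move_arm", "arguments": {"motion": [[[0,0,0],[0,0,0],0.7],[[0,0,0],[0,0,0],0.2],[[0,0,0],[0,0,0],0.2],[[0,0,0],[0,0,0],0.2],[[0,0,-25],[0,0,0],0.2],[[0,0,-60],[0,0,0],0.2],[[0,0,-95],[0,0,0],0.5],[[0,0,-120],[0,0,0],1],[[0,0,-124],[0,0,0],1],[[0,0,-124],[0,0,0],1]]}}

```text
clock: 14.53
tool_pos: [0.4822, -0.2553, 0.1623]
orientation: [-180.0, 0.3, 170.9]
force: [0.3, 0.1, -1.1]
opening: 0.0488
gripper_force: 0.0
```

Run:
```python
from h import *
snap('top','t6');snap('scene','s6')
a,b=cv2.imread('pics/t0.png'),cv2.imread('pics/t6.png')
d=cv2.GaussianBlur(cv2.absdiff(a,b).max(2),(5,5),0)
for k,u,v in(('case',253,165),('pill',333,166),('cup',294,214),('jar',342,212)): print(k,d[v-12:v+13,u-12:u+13].mean().round(1))
to(.4485,.209,.16,170.9)
```

```text
case 17.0
pill 12.3
cup 20.2
jar 78.0
to [4.485e-01 2.090e-01 1.600e-01 1.709e+02] shift [ 1.053e+02  4.529e+02 -4.000e-01] turn [ 0.  -0.  -0.1]
```

```bash
cat >> h.py <<'E'
def track(f,names):
    a,b=cv2.imread('pics/t0.png'),cv2.imread(f'pics/{f}.png')
    for k,u,v in(('case',253,165),('pill',333,166),('cup',294,214),('jar',342,212)):
        if k in names:
            m=cv2.matchTemplate(b[v-40:v+41,u-40:u+41],a[v-13:v+14,u-13:u+14],cv2.TM_CCOEFF_NORMED); _,s,_,p=cv2.minMaxLoc(m); print(k,round(s,3),p[0]-27,p[1]-27)
E
python3 - <<'E'
from h import *
track('t6',['case','pill','cup','jar'])
E
```

```text
case 0.98 0 0
pill 0.971 0 0
cup 0.978 0 0
jar 0.355 13 0
```

Emit:
{"name": "move_arm", "arguments": {"motion": [[[8,35,0],[0,0,0],1],[[17,74,0],[0,0,0],1],[[27,113,0],[0,0,0],1],[[36,152,0],[0,0,0],1],[[45,191,0],[0,0,0],1],[[54,230,0],[0,0,0],1],[[63,269,0],[0,0,0],1],[[72,308,0],[0,0,0],1],[[81,347,0],[0,0,0],1],[[90,380,0],[0,0,0],1]]}}

```text
clock: 15.47
tool_pos: [0.4513, 0.1364, 0.1585]
orientation: [-179.9, -0.1, 170.9]
force: [1.0, -0.6, 0.6]
opening: 0.0006
gripper_force: 0.0
```

Emit:
{"name": "move_arm", "arguments": {"motion": [[[8,35,0],[0,0,0],1],[[15,65,10],[0,0,0],1],[[15,73,35],[0,0,0],1],[[15,73,55],[0,0,0],1],[[15,73,58],[0,0,0],1],[[15,73,58],[0,0,0],1]]}}

```text
clock: 15.97
tool_pos: [0.4478, 0.2076, 0.0996]
orientation: [-179.7, -0.2, 170.9]
force: [-0.1, -0.1, -0.3]
opening: 0.0003
gripper_force: 0.0
```

Run:
```python
from h import *
snap('wrist','w7')
print(proj('w7',[.4485,.209,.044]))
to(.4485,.209,.095,170.9)
cv2.imwrite('pics/w7s.png',cv2.resize(cv2.imread('pics/w7.png'),(400,250)))
```

```text
(np.float64(327.64029172831465), np.float64(227.16652216852953))
to [4.485e-01 2.090e-01 9.500e-02 1.709e+02] shift [0.3 0.9 6. ] turn [-0.2 -0.1 -0. ]
```

View pics/w7.png

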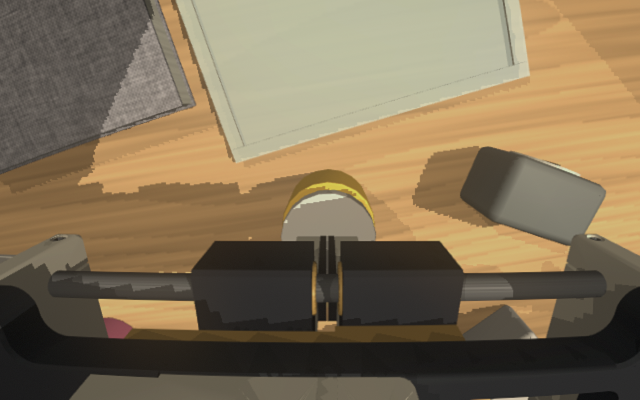

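The cup sits centred under the closed fingers at (328,215). I'll press it home.

Emit:
{"name": "move_arm", "arguments": {"motion": [[[0,1,10],[0,0,0],1],[[0,1,16],[0,0,0],1],[[0,1,18],[0,0,0],1],[[0,1,20],[0,0,0],1],[[0,1,22],[0,0,0],1],[[0,1,24],[0,0,0],1],[[0,1,26],[0,0,0],1],[[0,1,28],[0,0,0],1],[[0,1,28],[0,0,0],1],[[0,1,28],[0,0,0],1]]}}

```text
clock: 16.85
tool_pos: [0.4493, 0.2095, 0.0743]
orientation: [-180.0, 0.0, 170.8]
force: [-0.9, -1.5, 3.0]
opening: 0.0008
gripper_force: 1.7
```

Emit:
{"name": "move_arm", "arguments": {"motion": [[[0,0,0.5],[0,0,0],1],[[0,0,1],[0,0,0],1],[[0,0,1],[0,0,0],1],[[0,0,1],[0,0,0],1]]}}

```text
clock: 17.18
tool_pos: [0.4493, 0.2095, 0.0733]
orientation: [-180.0, 0.0, 170.9]
force: [-1.3, -2.2, 6.3]
opening: 0.0001
gripper_force: 2.8
```

Emit:
{"name": "move_arm", "arguments": {"motion": [[[0,0,0.5],[0,0,0],1],[[0,0,1],[0,0,0],1],[[0,0,1.5],[0,0,0],1],[[0,0,2],[0,0,0],1],[[0,0,2],[0,0,0],1],[[0,0,2],[0,0,0],1]]}}

```text
clock: 17.68
tool_pos: [0.4495, 0.2096, 0.073]
orientation: [180.0, 0.1, 170.9]
force: [-8.5, -3.4, 26.3]
opening: 0.0005
gripper_force: 13.2
```

Emit:
{"name": "move_arm", "arguments": {"motion": [[[0,0,-20],[0,0,0],0.5],[[0,0,-50],[0,0,0],0],[[0,0,-60],[0,0,0],0],[[0,0,-60],[0,0,0],0],[[0,0,-60],[0,0,0],0],[[0,0,-60],[0,0,0],0],[[0,0,-60],[0,0,0],0],[[0,0,-60],[0,0,0],0],[[0,0,-60],[0,0,0],0],[[0,0,-60],[0,0,0],0]]}}

```text
clock: 18.52
tool_pos: [0.4491, 0.2097, 0.1303]
orientation: [-180.0, -0.0, 170.9]
force: [-1.1, -0.5, -0.6]
opening: 0.0621
gripper_force: 0.0
```

Run:
```python
from h import *
to(.4485,.209,.03,170.9)
```

```text
to [4.485e-01 2.090e-01 3.000e-02 1.709e+02] shift [  0.5  -0.7 100.3] turn [-0. -0. -0.]
```

Emit:
{"name": "move_arm", "arguments": {"motion": [[[0,-0.7,0],[0,0,0],0],[[0,-0.7,0],[0,0,0],0],[[0,-0.7,0],[0,0,0],0],[[0,-0.7,20],[0,0,0],0],[[0,-0.7,45],[0,0,0],0],[[0,-0.7,70],[0,0,0],0],[[0,-0.7,90],[0,0,0],0],[[0,-0.7,99],[0,0,0],0],[[0,-0.7,99],[0,0,0],0.5],[[0,-0.7,99],[0,0,0],1]]}}

```text
clock: 19.35
tool_pos: [0.4494, 0.2093, 0.032]
orientation: [-180.0, -0.0, 170.9]
force: [0.7, 0.7, 0.1]
opening: 0.0791
gripper_force: 0.0
```

Emit:
{"name": "move_arm", "arguments": {"motion": [[[0,0,0],[0,0,0],1],[[0,0,0],[0,0,0],1],[[0,0,0],[0,0,0],1],[[0,0,0],[0,0,0],1],[[0,0,0],[0,0,0],1]]}}

```text
clock: 19.77
tool_pos: [0.4495, 0.2093, 0.033]
orientation: [179.9, 0.1, 170.9]
force: [-0.0, -2.0, 6.6]
opening: 0.0612
gripper_force: 30.0
```

Run:
```python
from h import *
to(*box(.05,-.04),.16,170.9)
```

```text
to [ 5.790e-01 -2.709e-01  1.600e-01  1.709e+02] shift [-204.1 -453.5 -127.2] turn [ 0.1  0.1 -0. ]
```

Emit:
{"name": "move_arm", "arguments": {"motion": [[[0,0,-15],[0,0,0],1],[[0,0,-45],[0,0,0],1],[[0,0,-80],[0,0,0],1],[[0,0,-115],[0,0,0],1],[[-12,-27,-127],[0,0,0],1],[[-26,-58,-127],[0,0,0],1],[[-40,-90,-127],[0,0,0],1],[[-54,-121,-127],[0,0,0],1],[[-69,-153,-127],[0,0,0],1],[[-83,-184,-127],[0,0,0],1]]}}

```text
clock: 20.6
tool_pos: [0.5018, 0.0128, 0.1593]
orientation: [179.9, 0.0, 170.9]
force: [0.9, -0.7, -3.1]
opening: 0.0616
gripper_force: 30.0
```

Emit:
{"name": "move_arm", "arguments": {"motion": [[[-14,-31,0],[0,0,0],1],[[-28,-63,0],[0,0,0],1],[[-43,-95,0],[0,0,0],1],[[-57,-126,0],[0,0,0],1],[[-71,-158,0],[0,0,0],1],[[-85,-190,0],[0,0,0],1],[[-99,-221,0],[0,0,0],1],[[-112,-250,0],[0,0,0],1],[[-120,-268,0],[0,0,0],1],[[-121,-269,0],[0,0,0],1]]}}

```text
clock: 21.43
tool_pos: [0.5787, -0.2738, 0.1582]
orientation: [-180.0, -0.0, 170.7]
force: [0.7, 0.1, -2.7]
opening: 0.0614
gripper_force: 30.0
```

Emit:
{"name": "move_arm", "arguments": {"motion": [[[0,0,20],[0,0,0],1],[[0,0,45],[0,0,0],1],[[0,0,70],[0,0,0],1],[[0,0,80],[0,0,0],1],[[0,0,80],[0,0,0],1]]}}

```text
clock: 21.85
tool_pos: [0.5765, -0.2697, 0.0761]
orientation: [180.0, -0.3, 170.8]
force: [-0.6, 0.4, -3.2]
opening: 0.0613
gripper_force: 30.0
```

Run:
```python
from h import *
o=ctrl.get_obs();print(o['tool_pos'],unbox(o['tool_pos']))
to(*box(.05,-.04),.038,170.9)
```

```text
[ 0.57654623 -0.2696923   0.07605975] [ 0.04734159 -0.0391982 ]
to [ 5.790e-01 -2.709e-01  3.800e-02  1.709e+02] shift [-2.9 -0.8 38. ] turn [ 0.  -0.3 -0.1]
```

Emit:
{"name": "move_arm", "arguments": {"motion": [[[-2,-1,15],[0,0,0],1],[[-2,-1,30],[0,0,0],1],[[-2,-1,36],[0,0,0],1],[[-2,-1,38],[0,0,0],1],[[-2,-1,39],[0,0,0],1],[[-2,-1,39],[0,0,0],1]]}}

```text
clock: 22.35
tool_pos: [0.5811, -0.2718, 0.0409]
orientation: [-180.0, 0.1, 170.9]
force: [0.5, 1.0, -2.5]
opening: 0.0615
gripper_force: 30.0
```

Emit:
{"name": "move_arm", "arguments": {"motion": [[[0,0,0],[0,0,0],0.7],[[0,0,0],[0,0,0],0.2],[[0,0,0],[0,0,0],0.2],[[0,0,0],[0,0,0],0.2],[[0,0,-25],[0,0,0],0.2],[[0,0,-60],[0,0,0],0.2],[[0,0,-95],[0,0,0],0.5],[[0,0,-120],[0,0,0],1],[[0,0,-124],[0,0,0],1],[[0,0,-124],[0,0,0],1]]}}

```text
clock: 23.18
tool_pos: [0.5819, -0.2721, 0.167]
orientation: [-180.0, 0.3, 170.9]
force: [-0.4, 0.3, -0.6]
opening: 0.0491
gripper_force: 0.0
```

Run:
```python
from h import *
snap('top','t8');track('t8',['case','pill'])
to(.6075,.087,.16,165.8)
```

```text
case 0.978 0 0
pill 0.971 0 0
to [6.075e-01 8.700e-02 1.600e-01 1.658e+02] shift [ 30.7 358.5   5. ] turn [0.  0.1 5.1]
```

Emit:
{"name": "move_arm", "arguments": {"motion": [[[3,36,0],[0,0,-7],1],[[6,72,0],[0,0,-14],1],[[9,108,0],[0,0,-21],1],[[12,144,0],[0,0,-28],1],[[15,180,0],[0,0,-35],1],[[18,216,0],[0,0,-42],1],[[21,250,0],[0,0,-49],1],[[24,285,0],[0,0,-56],1],[[27,320,0],[0,0,-63],1],[[30,350,0],[0,0,-70],1]]}}

```text
clock: 24.07
tool_pos: [0.6056, 0.0805, 0.1622]
orientation: [179.9, -0.1, -118.8]
force: [1.2, -0.3, 0.2]
opening: 0.0005
gripper_force: 0.0
```

Run:
```python
from h import *
print(ctrl.get_obs()['joint_pos'].round(1))
to(.6075,.087,.10,-104.2)
```

```text
[ 25.9  18.4 -14.   -0.  -57.7 -54.6]
to [ 6.075e-01  8.700e-02  1.000e-01 -1.042e+02] shift [-6.7  1.4 62.2] turn [  0.1  -0.1 -14.6]
```

Emit:
{"name": "move_arm", "arguments": {"motion": [[[-3,1,15],[0,0,-7],1],[[-6,1,35],[0,0,-14.6],1],[[-6,1,55],[0,0,-14.6],1],[[-6,1,62],[0,0,-14.6],1],[[-6,1,62],[0,0,-14.6],1],[[-6,1,62],[0,0,-14.6],1]]}}

```text
clock: 24.57
tool_pos: [0.6082, 0.0838, 0.1013]
orientation: [179.9, -0.1, -104.6]
force: [0.6, -0.0, 0.2]
opening: 0.0001
gripper_force: 0.0
```

Run:
```python
from h import *
snap('wrist','w9')
a=cv2.imread('pics/w9.png')
c,s=np.cos(np.radians(75.8)),np.sin(np.radians(75.8))
for z,hx,hy in((.040,.039,.027),):
    q=[proj('w9',[.6075+c*i*hx-s*j*hy,.087+s*i*hx+c*j*hy,z]) for i,j in((1,1),(1,-1),(-1,-1),(-1,1))]
    cv2.polylines(a,[np.int32(q)],True,(0,0,255),1)
cv2.imwrite('pics/w9o.png',a)
print(ctrl.get_obs()['tool_pos'])
```

```text
[0.60880875 0.08403732 0.10219024]
```

View pics/w9o.png

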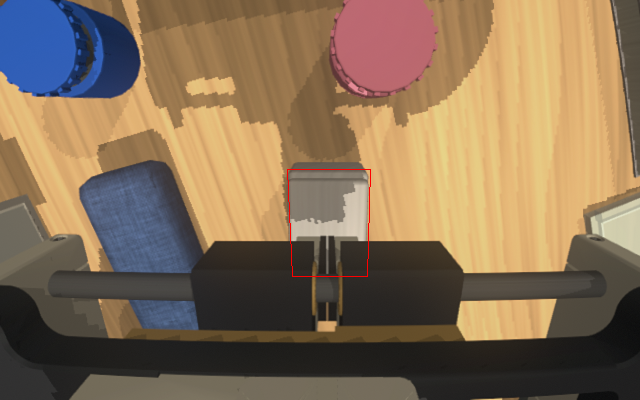

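The pillbox outline matches in yaw and sideways, with the body spanning 289–368 px, and lies about 3 mm nearer the pink look-alike than predicted. I'll press it.

Emit:
{"name": "move_arm", "arguments": {"motion": [[[0,0,12],[0,0,0],1],[[0,0,20],[0,0,0],1],[[0,0,22],[0,0,0],1],[[0,0,24],[0,0,0],1],[[0,0,26],[0,0,0],1],[[0,0,28],[0,0,0],1],[[0,0,30],[0,0,0],1],[[0,0,32],[0,0,0],1],[[0,0,32],[0,0,0],1]]}}

```text
clock: 25.37
tool_pos: [0.6088, 0.0843, 0.0707]
orientation: [-179.9, 0.0, -104.5]
force: [-0.3, 0.6, 2.8]
opening: 0.0006
gripper_force: 1.4
```

Emit:
{"name": "move_arm", "arguments": {"motion": [[[0,0,0.5],[0,0,0],1],[[0,0,1],[0,0,0],1],[[0,0,1],[0,0,0],1],[[0,0,1],[0,0,0],1]]}}

```text
clock: 25.7
tool_pos: [0.6088, 0.0843, 0.0699]
orientation: [-179.9, 0.0, -104.5]
force: [-1.2, -0.4, 6.0]
opening: 0.0003
gripper_force: 2.9
```

Emit:
{"name": "move_arm", "arguments": {"motion": [[[0,0,0.5],[0,0,0],1],[[0,0,1],[0,0,0],1],[[0,0,1.5],[0,0,0],1],[[0,0,2],[0,0,0],1],[[0,0,2.5],[0,0,0],1],[[0,0,2.5],[0,0,0],1]]}}

```text
clock: 26.2
tool_pos: [0.6089, 0.0843, 0.0691]
orientation: [-179.9, 0.0, -104.5]
force: [-7.1, -0.9, 20.0]
opening: 0.0003
gripper_force: 10.1
```

Emit:
{"name": "move_arm", "arguments": {"motion": [[[0,0,-20],[0,0,0],0.5],[[0,0,-50],[0,0,0],0],[[0,0,-60],[0,0,0],0],[[0,0,-60],[0,0,0],0],[[0,0,-60],[0,0,0],0],[[0,0,-60],[0,0,0],0],[[0,0,-60],[0,0,0],0],[[0,0,-60],[0,0,0],0],[[0,0,-60],[0,0,0],0],[[0,0,-60],[0,0,0],0]]}}

```text
clock: 27.03
tool_pos: [0.6083, 0.0841, 0.1257]
orientation: [180.0, -0.0, -104.5]
force: [1.2, 0.3, -0.4]
opening: 0.0617
gripper_force: 0.0
```

Run:
```python
from h import *
to(.6075,.085,.03,-104.2)
```

```text
to [ 6.075e-01  8.500e-02  3.000e-02 -1.042e+02] shift [-0.7  0.9 95.7] turn [ 0.  -0.  -0.3]
```

Home (20 N at 0.069). Pick it up.

Emit:
{"name": "move_arm", "arguments": {"motion": [[[0,1,0],[0,0,0],0],[[0,1,0],[0,0,0],0],[[0,1,0],[0,0,0],0],[[0,1,20],[0,0,0],0],[[0,1,45],[0,0,0],0],[[0,1,70],[0,0,0],0],[[0,1,90],[0,0,0],0],[[0,1,96],[0,0,0],0],[[0,1,96],[0,0,0],0.5],[[0,1,96],[0,0,0],1]]}}

```text
clock: 27.87
tool_pos: [0.608, 0.0846, 0.0309]
orientation: [-180.0, -0.0, -104.5]
force: [0.2, -0.1, 0.3]
opening: 0.0789
gripper_force: 0.0
```

Emit:
{"name": "move_arm", "arguments": {"motion": [[[0,0,0],[0,0,0],1],[[0,0,0],[0,0,0],1],[[0,0,0],[0,0,0],1],[[0,0,0],[0,0,0],1],[[0,0,0],[0,0,0],1],[[0,0,0],[0,0,0],1]]}}

```text
clock: 28.37
tool_pos: [0.608, 0.0847, 0.0314]
orientation: [-179.9, 0.0, -104.5]
force: [-1.8, -0.5, 6.3]
opening: 0.0538
gripper_force: 30.0
```

Run:
```python
from h import *
to(*box(.05,.06),.16,170.9)
```

```text
to [ 5.949e-01 -1.722e-01  1.600e-01  1.709e+02] shift [ 251.9  -51.9 -128.8] turn [-0.   0.1 84.6]
```

Emit:
{"name": "move_arm", "arguments": {"motion": [[[0,0,-15],[0,0,0],1],[[0,0,-45],[0,0,0],1],[[0,0,-80],[0,0,0],1],[[0,0,-115],[0,0,0],1],[[25,-5,-128],[0,0,7],1],[[50,-10,-128],[0,0,14],1],[[75,-15,-128],[0,0,21],1],[[100,-20,-128],[0,0,28],1],[[125,-26,-128],[0,0,35],1],[[145,-30,-128],[0,0,42],1]]}}

```text
clock: 29.2
tool_pos: [0.5992, -0.065, 0.1578]
orientation: [180.0, -0.1, -146.9]
force: [0.2, 0.2, -3.1]
opening: 0.0534
gripper_force: 30.0
```

Run:
```python
from h import *
to(*box(.05,.06),.16,170.9)
```

```text
to [ 5.949e-01 -1.722e-01  1.600e-01  1.709e+02] shift [ 62.1 -87.4  -2.2] turn [ 0.  -0.1 42.2]
```

Emit:
{"name": "move_arm", "arguments": {"motion": [[[10,-14,0],[0,0,7],1],[[20,-28,0],[0,0,14],1],[[31,-43,0],[0,0,21],1],[[41,-58,0],[0,0,28],1],[[52,-73,0],[0,0,35],1],[[62,-87,0],[0,0,42.2],1],[[62,-87,25],[0,0,42.2],1],[[62,-87,55],[0,0,42.2],1],[[62,-87,78],[0,0,42.2],1],[[62,-87,78],[0,0,42.2],1]]}}

```text
clock: 30.03
tool_pos: [0.5922, -0.17, 0.0748]
orientation: [-180.0, -0.5, 171.1]
force: [-1.1, -0.9, -4.1]
opening: 0.0539
gripper_force: 30.0
```

Run:
```python
from h import *
print(unbox(ctrl.get_obs()['tool_pos']))
to(*box(.05,.06),.0365,170.9)
```

```text
[0.04701956 0.0617512 ]
to [ 5.949e-01 -1.722e-01  3.650e-02  1.709e+02] shift [-3.3 -1.8 38.3] turn [-0.  -0.5  0.2]
```

Emit:
{"name": "move_arm", "arguments": {"motion": [[[-1,-1,12],[0,0,0],1],[[-1,-1,26],[0,0,0],1],[[-1,-1,36],[0,0,0],1],[[-1,-1,39],[0,0,0],1],[[-1,-1,41],[0,0,0],1],[[-1,-1,42],[0,0,0],1],[[-1,-1,42],[0,0,0],1]]}}

```text
clock: 30.62
tool_pos: [0.5977, -0.1713, 0.039]
orientation: [180.0, 0.1, 171.3]
force: [-0.1, 0.2, -2.2]
opening: 0.0537
gripper_force: 30.0
```

Emit:
{"name": "move_arm", "arguments": {"motion": [[[0,0,0],[0,0,0],0.7],[[0,0,0],[0,0,0],0.2],[[0,0,0],[0,0,0],0.2],[[0,0,0],[0,0,0],0.2],[[0,0,-25],[0,0,0],0.2],[[0,0,-60],[0,0,0],0.2],[[0,0,-95],[0,0,0],0.5],[[0,0,-120],[0,0,0],1],[[0,0,-124],[0,0,0],1],[[0,0,-124],[0,0,0],1]]}}

```text
clock: 31.45
tool_pos: [0.5986, -0.1713, 0.1653]
orientation: [180.0, 0.3, 171.3]
force: [0.4, 0.4, 0.0]
opening: 0.0487
gripper_force: 0.0
```

Run:
```python
from h import *
snap('top','t10');track('t10',['case'])
to(.6045,.3415,.16,-142.6)
```

```text
case 0.979 0 0
to [   0.6045    0.3415    0.16   -142.6   ] shift [ 71.  507.8   3.4] turn [ -0.    0.1 -46.1]
```

Emit:
{"name": "move_arm", "arguments": {"motion": [[[5,35,0],[0,0,-7],1],[[10,70,0],[0,0,-14],1],[[15,105,0],[0,0,-21],1],[[20,140,0],[0,0,-28],1],[[25,175,0],[0,0,-35],1],[[30,210,0],[0,0,-42],1],[[35,245,0],[0,0,-49],1],[[40,280,0],[0,0,-56],1],[[45,315,0],[0,0,-63],1],[[50,350,0],[0,0,-70],1]]}}

```text
clock: 32.33
tool_pos: [0.5999, 0.1836, 0.1604]
orientation: [179.9, -0.1, -118.4]
force: [1.1, -0.4, -0.3]
opening: 0.0005
gripper_force: 0.0
```

Run:
```python
from h import *
print(ctrl.get_obs()['joint_pos'].round(1))
to(.6045,.3415,.16,-53.5)
```

```text
[ 34.8  19.9 -12.   -0.  -58.3 -63.2]
to [  0.6045   0.3415   0.16   -53.5   ] shift [-141.1   71.     0.2] turn [  0.2  -0.1 -64.9]
```

Emit:
{"name": "move_arm", "arguments": {"motion": [[[-16,8,0],[0,0,-7],1],[[-32,16,0],[0,0,-14],1],[[-48,24,0],[0,0,-21],1],[[-64,32,0],[0,0,-28],1],[[-80,40,0],[0,0,-35],1],[[-96,48,0],[0,0,-42],1],[[-112,56,0],[0,0,-49],1],[[-128,64,0],[0,0,-56],1],[[-141,71,0],[0,0,-63],1],[[-141,71,0],[0,0,-65],1]]}}

```text
clock: 33.17
tool_pos: [0.6058, 0.3421, 0.1597]
orientation: [179.8, -0.0, -53.2]
force: [-0.1, -0.7, 0.9]
opening: 0.0006
gripper_force: 0.0
```

Emit:
{"name": "move_arm", "arguments": {"motion": [[[0,0,20],[0,0,0],1],[[0,0,45],[0,0,0],1],[[0,0,58],[0,0,0],1],[[0,0,58],[0,0,0],1],[[0,0,58],[0,0,0],1]]}}

```text
clock: 33.58
tool_pos: [0.606, 0.3393, 0.1028]
orientation: [179.8, -0.0, -53.7]
force: [1.0, 0.5, 0.8]
opening: 0.0006
gripper_force: 0.0
```

Run:
```python
from h import *
snap('wrist','w11')
a=cv2.imread('pics/w11.png')
X0=[.6045,.3415]
c,s=np.cos(np.radians(36.5)),np.sin(np.radians(36.5))
for z,hx,hy in((.042,.03,.03),):
    q=[proj('w11',[X0[0]+c*i*hx-s*j*hy,X0[1]+s*i*hx+c*j*hy,z]) for i,j in((1,1),(1,-1),(-1,-1),(-1,1))]
    cv2.polylines(a,[np.int32(q)],True,(0,0,255),1)
cv2.imwrite('pics/w11o.png',a)
print(ctrl.get_obs()['joint_pos'].round(1));to(*X0,.1,-53.5)
```

```text
[ 45.3  28.6  -6.1   0.  -55.3  -9. ]
to [  0.6045   0.3415   0.1    -53.5   ] shift [-2.6  0.9  4.3] turn [ 0.  -0.  -0.2]
```

View pics/w11o.png

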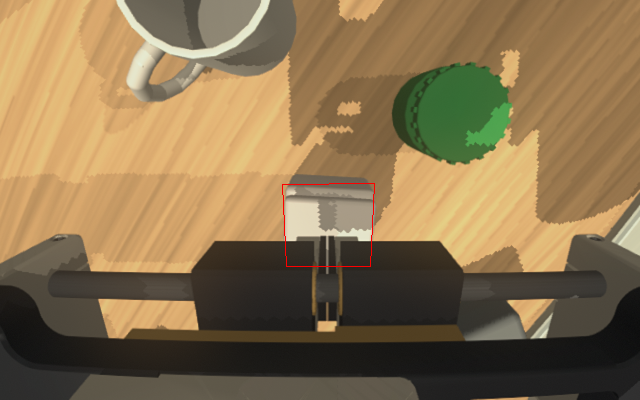

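The case outline aligns (285–372 px) and the mug is clear. I'll press it.

Emit:
{"name": "move_arm", "arguments": {"motion": [[[0,0,12],[0,0,0],1],[[0,0,20],[0,0,0],1],[[0,0,22],[0,0,0],1],[[0,0,24],[0,0,0],1],[[0,0,26],[0,0,0],1],[[0,0,28],[0,0,0],1],[[0,0,30],[0,0,0],1],[[0,0,32],[0,0,0],1],[[0,0,32],[0,0,0],1]]}}

```text
clock: 34.38
tool_pos: [0.6062, 0.3397, 0.0731]
orientation: [180.0, -0.0, -53.7]
force: [-3.1, -1.3, 3.8]
opening: 0.0004
gripper_force: 1.8
```

Emit:
{"name": "move_arm", "arguments": {"motion": [[[0,0,0.5],[0,0,0],1],[[0,0,1],[0,0,0],1],[[0,0,1],[0,0,0],1],[[0,0,1],[0,0,0],1]]}}

```text
clock: 34.72
tool_pos: [0.6062, 0.3397, 0.0724]
orientation: [180.0, -0.0, -53.7]
force: [-4.2, -1.9, 6.1]
opening: 0.0005
gripper_force: 2.9
```

Emit:
{"name": "move_arm", "arguments": {"motion": [[[0,0,0.5],[0,0,0],1],[[0,0,1],[0,0,0],1],[[0,0,1.5],[0,0,0],1],[[0,0,2],[0,0,0],1],[[0,0,2.5],[0,0,0],1],[[0,0,3],[0,0,0],1],[[0,0,3],[0,0,0],1]]}}

```text
clock: 35.3
tool_pos: [0.6063, 0.3397, 0.0713]
orientation: [-180.0, -0.0, -53.7]
force: [-7.9, -3.4, 17.5]
opening: 0.0001
gripper_force: 8.6
```

Emit:
{"name": "move_arm", "arguments": {"motion": [[[0,0,-20],[0,0,0],0.5],[[0,0,-50],[0,0,0],0],[[0,0,-60],[0,0,0],0],[[0,0,-60],[0,0,0],0],[[0,0,-60],[0,0,0],0],[[0,0,-60],[0,0,0],0],[[0,0,-60],[0,0,0],0],[[0,0,-60],[0,0,0],0],[[0,0,-60],[0,0,0],0],[[0,0,-60],[0,0,0],0]]}}

```text
clock: 36.13
tool_pos: [0.6064, 0.3399, 0.1277]
orientation: [179.9, -0.0, -53.7]
force: [0.1, 0.4, 0.2]
opening: 0.0614
gripper_force: 0.0
```

Run:
```python
from h import *
to(.6055,.3405,.03,-53.5)
```

```text
to [ 6.055e-01  3.405e-01  3.000e-02 -5.350e+01] shift [-1.   0.3 97.7] turn [ 0.1 -0.  -0.2]
```

Emit:
{"name": "move_arm", "arguments": {"motion": [[[0,0,0],[0,0,0],0],[[0,0,0],[0,0,0],0],[[0,0,0],[0,0,0],0],[[0,0,20],[0,0,0],0],[[0,0,45],[0,0,0],0],[[0,0,70],[0,0,0],0],[[0,0,90],[0,0,0],0],[[0,0,98],[0,0,0],0],[[0,0,98],[0,0,0],0.5],[[0,0,98],[0,0,0],1]]}}

```text
clock: 36.97
tool_pos: [0.6069, 0.3402, 0.0307]
orientation: [180.0, -0.0, -53.7]
force: [0.2, 0.2, 0.6]
opening: 0.0794
gripper_force: 0.0
```

Emit:
{"name": "move_arm", "arguments": {"motion": [[[0,0,0],[0,0,0],1],[[0,0,0],[0,0,0],1],[[0,0,0],[0,0,0],1],[[0,0,0],[0,0,0],1],[[0,0,0],[0,0,0],1],[[0,0,0],[0,0,0],1]]}}

```text
clock: 37.47
tool_pos: [0.6067, 0.3401, 0.0318]
orientation: [-179.9, -0.0, -53.7]
force: [-3.5, -1.9, 6.8]
opening: 0.0601
gripper_force: 29.8
```

Run:
```python
from h import *
to(*box(-.05,.06),.16,170.9)
```

```text
to [ 4.961e-01 -1.563e-01  1.600e-01  1.709e+02] shift [ 334.9  382.7 -128.5] turn [-0.000e+00  1.000e-01  1.354e+02]
```

Emit:
{"name": "move_arm", "arguments": {"motion": [[[0,0,-15],[0,0,0],1],[[0,0,-45],[0,0,0],1],[[0,0,-80],[0,0,0],1],[[0,0,-115],[0,0,0],1],[[18,20,-128],[0,0,7],1],[[36,41,-128],[0,0,14],1],[[54,62,-128],[0,0,21],1],[[72,82,-128],[0,0,28],1],[[90,103,-128],[0,0,35],1],[[105,120,-128],[0,0,42],1]]}}

```text
clock: 38.3
tool_pos: [0.571, 0.1827, 0.1587]
orientation: [-180.0, 0.0, -96.1]
force: [-0.3, -0.6, -1.4]
opening: 0.0602
gripper_force: 29.7
```

Run:
```python
from h import *
to(*box(-.05,.06),.16,170.9)
```

```text
to [ 4.961e-01 -1.563e-01  1.600e-01  1.709e+02] shift [345.1  38.4  -1.5] turn [ 0.  0. 93.]
```

Emit:
{"name": "move_arm", "arguments": {"motion": [[[26,3,0],[0,0,7],1],[[52,6,0],[0,0,14],1],[[78,9,0],[0,0,21],1],[[104,12,0],[0,0,28],1],[[130,15,0],[0,0,35],1],[[156,18,0],[0,0,42],1],[[182,21,0],[0,0,49],1],[[208,24,0],[0,0,56],1],[[234,27,0],[0,0,63],1],[[250,29,0],[0,0,70],1]]}}

```text
clock: 39.13
tool_pos: [0.5171, -0.0633, 0.1587]
orientation: [180.0, 0.0, -166.1]
force: [0.8, -0.1, -2.5]
opening: 0.0597
gripper_force: 29.7
```

Run:
```python
from h import *
to(*box(-.05,.06),.16,170.9)
```

```text
to [ 4.961e-01 -1.563e-01  1.600e-01  1.709e+02] shift [ 42.7 -85.4  -1.4] turn [ 0.  0. 23.]
```

Emit:
{"name": "move_arm", "arguments": {"motion": [[[12,-24,0],[0,0,7],1],[[24,-48,0],[0,0,14],1],[[36,-72,0],[0,0,21],1],[[43,-85,0],[0,0,23],1],[[43,-85,0],[0,0,23],1],[[43,-85,25],[0,0,23],1],[[43,-85,55],[0,0,23],1],[[43,-85,78],[0,0,23],1],[[43,-85,78],[0,0,23],1],[[43,-85,78],[0,0,23],1]]}}

```text
clock: 39.97
tool_pos: [0.4968, -0.1542, 0.08]
orientation: [-180.0, -0.1, 171.3]
force: [0.9, -0.5, -1.5]
opening: 0.0601
gripper_force: 29.7
```

Run:
```python
from h import *
print(unbox(ctrl.get_obs()['tool_pos']))
to(*box(-.05,.06),.0365,170.9)
```

```text
[-0.04966686  0.06219516]
to [ 4.961e-01 -1.563e-01  3.650e-02  1.709e+02] shift [ 0.3 -2.2 43.5] turn [-0.  -0.1  0.4]
```

Emit:
{"name": "move_arm", "arguments": {"motion": [[[0,-2,12],[0,0,0],1],[[0,-2,26],[0,0,0],1],[[0,-2,38],[0,0,0],1],[[0,-2,42],[0,0,0],1],[[0,-2,43],[0,0,0],1],[[0,-2,44],[0,0,0],1],[[0,-2,44],[0,0,0],1]]}}

```text
clock: 40.55
tool_pos: [0.4979, -0.1563, 0.0375]
orientation: [180.0, 0.1, 171.3]
force: [0.4, 1.2, -2.3]
opening: 0.06
gripper_force: 29.7
```

Emit:
{"name": "move_arm", "arguments": {"motion": [[[0,0,0],[0,0,0],0.7],[[0,0,0],[0,0,0],0.2],[[0,0,0],[0,0,0],0.2],[[0,0,0],[0,0,0],0.2],[[0,0,-25],[0,0,0],0.2],[[0,0,-60],[0,0,0],0.2],[[0,0,-95],[0,0,0],0],[[0,0,-120],[0,0,0],0],[[0,0,-124],[0,0,0],0],[[0,0,-124],[0,0,0],0]]}}

```text
clock: 41.38
tool_pos: [0.4983, -0.1564, 0.1627]
orientation: [180.0, 0.3, 171.3]
force: [0.7, -0.5, -1.0]
opening: 0.0863
gripper_force: 0.0
```

Run:
```python
from h import *
o=ctrl.get_obs()
to(.5101,-.3754,.20,170.9)
```

```text
to [  0.5101  -0.3754   0.2    170.9   ] shift [ -45.1 -214.6  -37.3] turn [0.  0.3 0.4]
```

Emit:
{"name": "move_arm", "arguments": {"motion": [[[-8,-36,-15],[0,0,0],0],[[-16,-72,-30],[0,0,0],0],[[-24,-108,-37],[0,0,0],0],[[-31,-144,-37],[0,0,0],0],[[-38,-180,-37],[0,0,0],0],[[-45,-207,-37],[0,0,0.4],0],[[-45,-214,-37],[0,0,0.4],0],[[-45,-214,-10],[0,0,0.4],0],[[-45,-214,0],[0,0,0.4],0],[[-45,-214,0],[0,0,0.4],0]]}}

```text
clock: 42.22
tool_pos: [0.5065, -0.3735, 0.1559]
orientation: [179.9, -0.4, 170.8]
force: [-0.3, -0.0, 0.0]
opening: 0.0874
gripper_force: 0.0
```

Run:
```python
from h import *
to(.5101,-.3754,.0965,170.9)
s=snap('scene','s12')['color'];t=snap('top','t12')['color'];w=snap('wrist','w12')['color']
A=cv2.resize(s[110:250,30:260],(575,350),interpolation=cv2.INTER_CUBIC)
B=cv2.resize(t[135:255,375:475],None,fx=2,fy=2,interpolation=cv2.INTER_CUBIC)
W=cv2.resize(w,(400,250))
C=np.zeros((600,800,3),np.uint8);C[:350,:575]=A;C[:240,575:775]=B;C[350:,:400]=W
cv2.imwrite('pics/c12.png',C)
```

```text
to [ 5.101e-01 -3.754e-01  9.650e-02  1.709e+02] shift [-4.3 -1.5 59.4] turn [ 0.1 -0.4 -0.1]
```

View pics/c12.png

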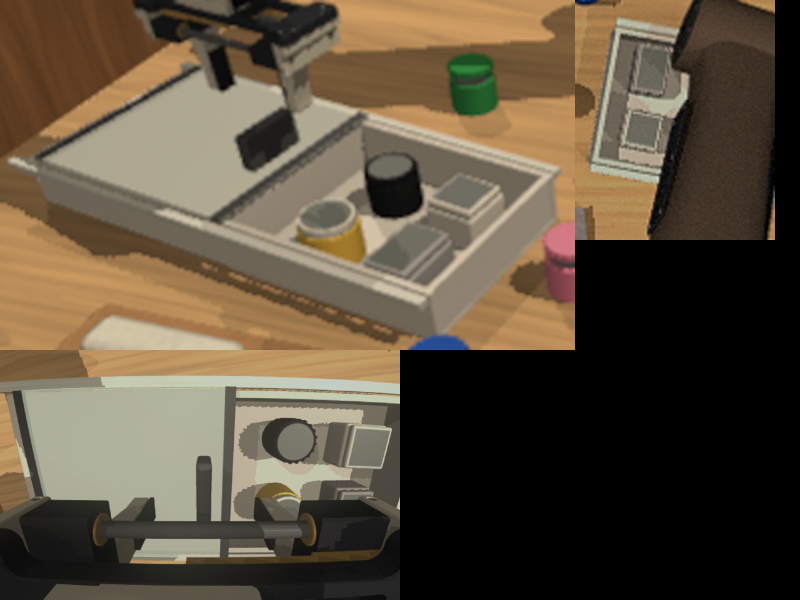

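The composite shows all four standing upright in the well, lids flush with no gap, and the grip between the fingers. Now I'll shut the cover.

Emit:
{"name": "move_arm", "arguments": {"motion": [[[-2,-1,20],[0,0,0],0],[[-2,-1,40],[0,0,0],0],[[-2,-1,54],[0,0,0],0],[[-2,-1,59],[0,0,0],0],[[-2,-1,59],[0,0,0],1],[[-2,-1,59],[0,0,0],1],[[-2,-1,59],[0,0,0],1],[[-2,-1,59],[0,0,0],1],[[-2,-1,59],[0,0,0],1],[[-2,-1,59],[0,0,0],1]]}}

```text
clock: 43.2
tool_pos: [0.5111, -0.3762, 0.1021]
orientation: [-180.0, 0.1, 170.9]
force: [0.4, -0.7, 0.0]
opening: 0.0531
gripper_force: 0.0
```

Emit:
{"name": "move_arm", "arguments": {"motion": [[[0,0,0],[0,0,0],1],[[0,0,0],[0,0,0],1],[[0,0,0],[0,0,0],1],[[0,0,0],[0,0,0],1],[[0,0,0],[0,0,0],1],[[0,0,0],[0,0,0],1],[[0,0,0],[0,0,0],1],[[0,0,0],[0,0,0],1]]}}

```text
clock: 43.87
tool_pos: [0.5109, -0.3754, 0.1013]
orientation: [180.0, -0.0, 170.9]
force: [0.7, 3.9, 1.8]
opening: 0.0156
gripper_force: 30.0
```

Run:
```python
from h import *
o=ctrl.get_obs();p=o['tool_pos'];print(unbox(p))
to(p[0]+.25*np.sin(np.radians(9.1)),p[1]+.25*np.cos(np.radians(9.1)),p[2],o['orientation'][2])
```

```text
[-0.00080313 -0.15394551]
to [ 5.504000e-01 -1.285000e-01  1.013000e-01  1.708519e+02] shift [2.0e-01 2.5e+02 2.0e-01] turn [ 0. -0. -0.]
```

Emit:
{"name": "move_arm", "arguments": {"motion": [[[0,8,0],[0,0,0],1],[[0,20,0],[0,0,0],1],[[0,34,0],[0,0,0],1],[[0,48,0],[0,0,0],1],[[0,62,0],[0,0,0],1],[[0,76,0],[0,0,0],1],[[0,90,0],[0,0,0],1],[[0,104,0],[0,0,0],1],[[0,118,0],[0,0,0],1],[[0,130,0],[0,0,0],1]]}}

```text
clock: 44.7
tool_pos: [0.5322, -0.2458, 0.1013]
orientation: [180.0, 0.1, 170.9]
force: [6.3, -3.9, -7.5]
opening: 0.0157
gripper_force: 30.0
```

Emit:
{"name": "move_arm", "arguments": {"motion": [[[0,14,0],[0,0,0],1],[[0,28,0],[0,0,0],1],[[0,42,0],[0,0,0],1],[[0,56,0],[0,0,0],1],[[0,70,0],[0,0,0],1],[[0,84,0],[0,0,0],1],[[0,98,0],[0,0,0],1],[[0,108,0],[0,0,0],1],[[0,114,0],[0,0,0],1],[[0,116,0],[0,0,0],1]]}}

```text
clock: 45.53
tool_pos: [0.5513, -0.1311, 0.1013]
orientation: [180.0, 0.1, 171.0]
force: [8.7, -2.4, -8.9]
opening: 0.0157
gripper_force: 30.0
```

Emit:
{"name": "move_arm", "arguments": {"motion": [[[0,1,0],[0,0,0],1],[[0,2,0],[0,0,0],1],[[0,3,0],[0,0,0],1],[[0,4,0],[0,0,0],1],[[0,4,0],[0,0,0],1]]}}

```text
clock: 45.95
tool_pos: [0.5516, -0.1286, 0.1013]
orientation: [-180.0, 0.1, 170.9]
force: [8.4, -7.2, -9.8]
opening: 0.0157
gripper_force: 30.0
```

Emit:
{"name": "move_arm", "arguments": {"motion": [[[0,1,0],[0,0,0],1],[[0,2,0],[0,0,0],1],[[0,2,0],[0,0,0],1],[[0,2,0],[0,0,0],1]]}}

```text
clock: 46.28
tool_pos: [0.5516, -0.1285, 0.1013]
orientation: [-179.9, 0.1, 170.9]
force: [9.2, -18.3, -11.4]
opening: 0.0156
gripper_force: 30.0
```

Emit:
{"name": "move_arm", "arguments": {"motion": [[[0,0,0],[0,0,0],0.9],[[0,0,0],[0,0,0],0.7],[[0,-2,0],[0,0,0],0.5],[[0,-2,0],[0,0,0],0.5],[[0,-2,0],[0,0,0],0.5],[[0,-2,0],[0,0,0],0.5],[[0,-2,-10],[0,0,0],0.5],[[0,-2,-40],[0,0,0],0.5],[[0,-2,-80],[0,0,0],0.5],[[0,-2,-100],[0,0,0],0.5]]}}

```text
clock: 47.12
tool_pos: [0.5518, -0.1294, 0.2063]
orientation: [-180.0, 0.2, 170.9]
force: [0.9, 0.7, 0.7]
opening: 0.0439
gripper_force: 0.0
```

Emit:
{"name": "move_arm", "arguments": {"motion": [[[30,0,-20],[0,0,0],0.5],[[60,0,-40],[0,0,0],0.5],[[90,20,-40],[0,0,0],0.5],[[120,50,-40],[0,0,0],0.5],[[120,80,-40],[0,0,0],0.5],[[120,110,-40],[0,0,0],0.5],[[120,140,-40],[0,0,0],0.5],[[120,140,-40],[0,0,0],0.5]]}}

```text
clock: 47.78
tool_pos: [0.4551, 0.0317, 0.2427]
orientation: [179.9, 0.1, 171.0]
force: [0.7, -0.2, -0.0]
opening: 0.0439
gripper_force: 0.0
```

Run:
```python
from h import *
snap('scene','s13');snap('top','t13')
# grip position: find by template from t0 handle, both views
for f,g,(u,v),h in(('t0','t13',(412,185),11),('s0','s13',(204,186),14)):
    a,b=cv2.imread(f'pics/{f}.png'),cv2.imread(f'pics/{g}.png')
    m=cv2.matchTemplate(b[v-60:v+61,u-60:u+61],a[v-h:v+h+1,u-h:u+h+1],cv2.TM_CCOEFF_NORMED);_,s,_,p=cv2.minMaxLoc(m);k=60-h
    q=(u+p[0]-k,v+p[1]-k);print(g,round(s,3),q)
    print('predicted shut',np.round(proj(g,[.5516,-.1286,.094]),1),'start',np.round(proj(g,[.5461,-.157,.094]),1),'matched-start',q[0]-u,q[1]-v)
print(ctrl.get_obs()['tool_pos'])
```

```text
t13 0.967 (402, 183)
predicted shut [401.8 183.2] start [410.9 185.1] matched-start -10 -2
s13 0.988 (215, 189)
predicted shut [214.1 186.8] start [204.7 183.7] matched-start 11 3
[0.45414488 0.02908722 0.24207205]
```

The cover stayed at its shut stop after release: the force rose at the stop, travel was 0.250 m, and both views agree. I'll hand it in.

```bash
python3 -c "
from plant import ctrl
print(ctrl.close_job())"
```

```text
the job is handed in; nothing more can be done
None
```

The job is handed in: the jar, cup, pillbox and case stand upright in the dry box with their lids pressed home, and the cover is shut against its stop; there was no canister on the table, and the hand-in returned no verdict.

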